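# Seat the mould bar and clamp it

### The job

Slide the metal mould bar gently along the channel of the filling stand until it sits firmly on the end stop's adjusting screw: feel for it, press the bar on it with about 10 to 20 N for a moment, never more than 25 N. Then push the toggle clamp's handle over with the closed fingers, leaning on its grip with no more than 30 N, until it snaps past its dead point and the pad holds the bar down, still touching the screw. Let go and leave the bottle, the jar and the spatula undisturbed.

Things in the scene. Friction and masses are not known exactly. Their poses are not given: they have to be found in the camera images.
- mould: Loose aluminium suppository mould bar, 120 mm long (x), 44 wide (y), 36 high (z), 0.35 to 0.7 kg, six dark round cavity mouths along the middle of its top. Origin: centre of its underside. It starts in the stand's channel, 26 to 72 mm short of the stop screw, and slides on the base plate with 1.5 mm of play on either side; sliding takes about 1 N.
- channel (a point): Fixed point on the stand: middle of the channel, under the closed clamp pad, on top of the 12 mm steel base plate. x: along the channel towards the end stop, y: across towards the clamp, z: up. The plate spans x -136 to +94, y -50 to +160 mm; the side rails are 12 mm high, 8 thick, inner faces at y = -23.5 and +23.5, from x = -90 to +60.
- stop: The end stop across the channel: a dark steel block 14 x 62 x 34 mm, fixed, same frame as the channel point, its face at x = +76 mm. Its adjusting screw (12 mm thick, axis 18 mm above the plate) sticks out towards the mould by 4 to 28 mm, set differently each time, not reported: it must be felt. In its tip a 2 mm sprung button yields at 0.8 N before the solid screw is met.
- handle_pivot (a point): Hinge centre of the clamp's handle on the stand, at channel + (0, 130, 50) mm in the stand's axes; the hinge axis is the stand's x. Same axes as channel. The two cheek plates around it are 32 mm wide over all (x) and reach 10 mm above the pivot.
- clamp_handle (a joint): Handle angle (rad). 0: clamp open, handle 1.13 above level, leaning to the stand's +y; grows as it is pushed outward and down. 1.06: dead point; 1.13: end stop, handle level. Starts at 0 to 0.12; past halfway it may sink until the pad touches. From about 0.8 the sprung pad resists: up to some 7 N at the grip point, nothing at the dead point; from about 1.10 it snaps to its end stop by itself.
- handle_grip: The round black rubber sleeve of the handle, 18 mm in diameter, from 50 to 150 mm from the pivot. Origin: on its axis, 115 mm from the pivot, a good place to push. y points along the handle away from the pivot, z square to the handle on the side to be pushed (up when the handle is level), x is the stand's x.
- clamp_pad: Round black rubber pad, 22 mm across, on a sprung spindle at the end of the clamp's steel arm (16 mm wide). Origin: centre of its pressing face. The arm is hinged at channel + (0, 70, 50) mm; open, it stands 1.24 rad above level, its end about 75 mm above the hinge; it swings down over the mould as the handle is pushed. Closed, it presses the mould with some 30 N.
- amber_bottle: Bystander: amber bottle, 56 mm across, 115 high. Origin: centre of its underside.
- jar: Bystander: white jar, 64 mm across, 70 high. Origin: centre of its underside.
- spatula: Bystander: spatula 200 mm long, lying on the table. Origin: on the table under its middle.
Mind the look-alikes: they are no part of the job. What is meant by the mould is not purple, and is the smaller of those in its own colour.

How it is judged (in metres and radians):
On the way, in this order (a step that is already met when the one before it is completed fails the run):
1. the mould is pressed on the end stop's screw with more than 8 N, the clamp still open (contact force between mould and stop above 8 N and value of joint clamp_handle below 0.6 rad), for 0.2 s.
2. the clamp's handle is past its dead point and the pad presses on the mould (value of joint clamp_handle above 1.085 rad and contact force between clamp_pad and mould above 15 N), for 0.2 s.
At the end, for the whole second after the job is handed in: The mould lies flat (within 0.05 rad) and still in the channel, still touching the end stop's screw tip (over 0.2 N, which its sprung button gives); the clamp's handle is past its dead point (joint above 1.085 rad) and the pad presses on the mould with more than 15 N (all of step 2 and contact force between mould and stop above 0.2 N and angle between mould's own z axis and vertical below 0.05 rad and linear speed of mould below 0.01 m/s).
It fails at once if the mould is rammed against the end stop with more than 25 N (contact force between mould and stop above 25 N).
It fails at once if the handle's grip is pressed with more than 30 N (contact force between handle_grip and anything else above 30 N).
It fails at once if the bottle is disturbed (moved over 20 mm) (distance of amber_bottle from where it was at the start of the episode above 0.02 m).
It fails at once if the jar is disturbed (moved over 20 mm) (distance of jar from where it was at the start of the episode above 0.02 m).
It fails at once if the spatula is disturbed (moved over 20 mm) (distance of spatula from where it was at the start of the episode above 0.02 m).
It also fails if it takes over 72 s, if anything falls off the work surface, if the arm or the gripper's body presses on something with over 40 N, if the wrist force passes 120 N, or if a joint passes its speed limit or range.

### The arm

A 6-joint arm with a two-finger parallel gripper is mounted at the origin on the work surface. World frame = base frame: x ahead of the robot, y to its left, z up, the work surface at z = 0. Lengths are in mm, angles in degrees, forces in N, time in s.
With the tool pointing down it reaches from about 300 to 850 mm from the base axis. Payload 4.2 kg.
Tool frame: the origin (TCP) lies on the centre line of the jaws, within the pads' length; the fingertips stand 11 mm ahead of it and the grasp point (between the pads) lies 8 mm behind it; z points along the fingers, y is the line along which they close (so a half turn about z gives the same grasp; the last joint's range is limited). The gripper opens to 91 mm and grips with 3 to 60 N. Pads are 32 mm wide; open, the fingers measure 118 mm over their backs; the gripper's body (76 mm by 178 mm) begins 60 mm behind the grasp point.
Start: joints at [71.505, 18.312, 89.639, -0, 72.044, -1.146], TCP at [171.463, 548.855, 224.976] pointing down, gripper open.
Joint ranges: [-177.97, 177.97], [-48.28, 115.42], [12.27, 149.76], [-77.06, 257.06], [2.81, 150.46], [-146.56, 146.56]. Speed limits (degrees/s): [147.25, 147.25, 180, 180, 180, 180].

### API

Orientations are given as [roll, pitch, yaw] about the fixed x, y, z axes, in that order (R = Rz(yaw) Ry(pitch) Rx(roll)).
In Python, from workcell import env, grab_frame, camera_model, models gives the robot as it stands.
- The arm moves only by the shell command python3 -m crank 'ROWS' [FORCE]. ROWS is text: rows parted by semicolons, each of 7 numbers parted by spaces: the closure, from -1 (fully open) to 1 (shut), so that 0 is half open, then the shift along the tool's x, y, z in mm, then the turn, a rotation vector about the tool's x, y, z in degrees. A call has 1 to 10 rows; each row shifts and turns the commanded pose from where the row before left it, along the tool's axes as they then stand; what a row does not reach is not made up. A row lasts 1/8 s, in which the tool goes at most 62.5 mm and 10.7 degrees, less where a joint would pass 70% of its speed; a pose out of reach is approached as far as the arm can. A call is refused whole if a number of a shift passes 62.5 or a number of a turn 10.7, either way. A call with a gripper value outside its range is refused whole. The fingers move at their own pace and stop on an object; FORCE is the grip in N (left out, the last holds). Time passes only in rows, so rows that do not move let the fingers close. It gives the time, the measured TCP pose, the force, the opening and the grip force at its end, in the units of the state.
- env.state(): the state, without advancing time (a new reading comes with each control period).
- grab_frame(name): name is "scene" or "top" or "wrist"; returns the picture (480x640x3 uint8, blue, green, red); there is no depth.
- camera_model(name): a dict with "K" (3x3 intrinsics, pixels), "R" (3x3) and "t" (3): a world point X has camera coordinates R X + t; the wrist camera has in their place "mount" (4x4, takes a point from camera to tool coordinates, whose origin is the TCP and whose axes are the flange's). Camera axes: x right, y down, z forward; pixel columns grow to the right and rows downward; lengths in mm; the calibration is good to about 2 mm. A picture is of the moment at which its call begins: read the wrist's pose just before it. camera_model takes no time and is no camera call.
- env.job_done(): hands the job in; it is judged then, once.
Trained networks look in the newest picture that a camera, given by its name, has taken for a name from the list of things; names that differ only in an ending like _2 or _b are one class to them, and where a whole thing is asked for, a point or a joint stands for the part that bears it (a point fixed in the world has none). Each returns a list of dicts, best first, with "p" (0 to 1); they miss things now and then, are a little off and sometimes report something else, mostly with a low value. They report only what shows in the picture. A call takes as long as a camera call. They do not tell look-alikes from the thing itself.
- models.search_frame(name, camera): "point" ([x, y, z] in mm, in world coordinates, good to about 4 mm: the middle of the surface that is visible of it).
The state is a dict: "time_s": time; "qpos": joint angles; "qvel": joint speeds; "effort": joint torques, N m; "ee_pos": TCP position; "ee_rot": TCP orientation; "force": force on the tool from outside, world axes, zero at the start; "torque": the same for the moment, N m; "gripper_width": finger opening in mm; "gripper_force": force on a finger pad.
Only numpy, scipy, OpenCV 4.12 (cv2) and the standard library are available. Lean on these libraries where they do the work, as an engineer would, in place of code of your own. Each camera call takes 0.05 s, during which the arm holds its last target. There are 200 camera calls.

## Working session

There is one attempt and no reset: what is moved stays moved. The work goes in short steps, Python scripts to look and compute and a shell command to move; the robot and the scene stay as the last step left them, time stands still between calls to the robot, and variables do not carry over. Pictures are saved under pics/ and viewed, at most 10 in all, crops included, and the job is handed in when it is done.

```bash
mkdir -p pics; ls
python3 - <<'E'
from workcell import env, grab_frame, camera_model, models
import cv2,numpy as np
np.set_printoptions(precision=2,suppress=True)
a=grab_frame("top");b=grab_frame("scene")
cv2.imwrite("pics/top.png",a);cv2.imwrite("pics/scene.png",b)
for c in("top","scene"):
  for n in("mould","stop","handle_grip","clamp_pad","amber_bottle","jar","spatula"):
    try: print(c,n,[(np.round(d["p"],2),np.round(d["point"])) for d in models.search_frame(n,c)][:4])
    except Exception as e: print(c,n,e)
s=env.state();print(s["time_s"],s["ee_pos"],s["ee_rot"],s["force"],s["gripper_width"])
for c in("top","scene"):m=camera_model(c);print(c,m)
E
```

```text
pics
top mould [(np.float64(0.92), array([ 491., -119.,   49.])), (np.float64(0.88), array([ 411., -298.,   46.])), (np.float64(0.68), array([337., 120.,  36.]))]
top stop [(np.float64(0.59), array([ 625., -121.,   33.])), (np.float64(0.55), array([530., -54.,  14.]))]
top handle_grip [(np.float64(0.46), array([544.,  52., 165.]))]
top clamp_pad [(np.float64(0.42), array([542., -94., 129.]))]
top amber_bottle [(np.float64(0.84), array([ 551., -343.,   77.]))]
top jar [(np.float64(0.66), array([374., 315.,  72.])), (np.float64(0.59), array([530., -54.,  11.]))]
top spatula [(np.float64(0.68), array([620., 389.,   3.]))]
scene mould [(np.float64(0.84), array([ 438., -305.,   48.])), (np.float64(0.81), array([ 514., -129.,   45.])), (np.float64(0.57), array([348., 109.,  35.]))]
scene stop []
scene handle_grip [(np.float64(0.82), array([550.,  48., 162.]))]
scene clamp_pad [(np.float64(0.46), array([551., -96., 125.]))]
scene amber_bottle [(np.float64(0.89), array([ 587., -348.,   79.])), (np.float64(0.18), array([554.,  35., 136.]))]
scene jar [(np.float64(0.67), array([399., 310.,  44.]))]
scene spatula [(np.float64(0.65), array([627., 386.,  -1.])), (np.float64(0.56), array([555.,  38., 137.]))]
0.8 [171.48 548.85 225.01] [179.99   0.   162.65] [ 0.18 -0.06 -0.98] 91.17467865729836
top {'K': array([[545.53,   0.  , 309.63],
       [  0.  , 545.53, 234.01],
       [  0.  ,   0.  ,   1.  ]]), 'R': array([[-0.03, -1.  , -0.01],
       [-0.99,  0.03, -0.15],
       [ 0.15,  0.  , -0.99]]), 't': array([  31.33,  482.16, 1342.01])}
scene {'K': array([[450.17,   0.  , 321.34],
       [  0.  , 450.17, 238.25],
       [  0.  ,   0.  ,   1.  ]]), 'R': array([[ 0.35,  0.94,  0.  ],
       [ 0.68, -0.25, -0.69],
       [-0.65,  0.25, -0.72]]), 't': array([-166.53, -216.74, 1417.54])}
```

View pics/top.png

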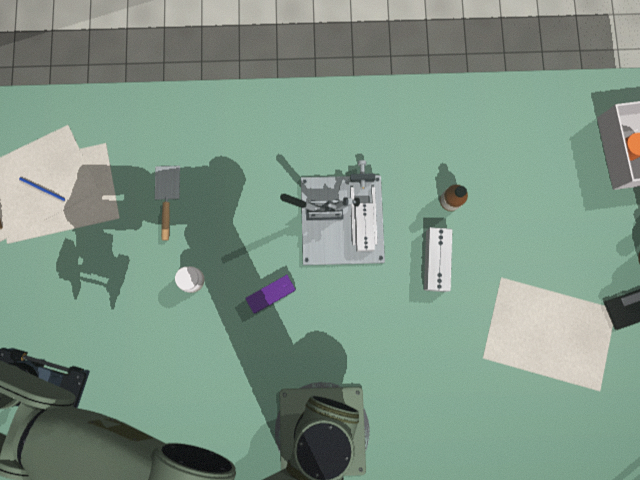

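View pics/scene.png

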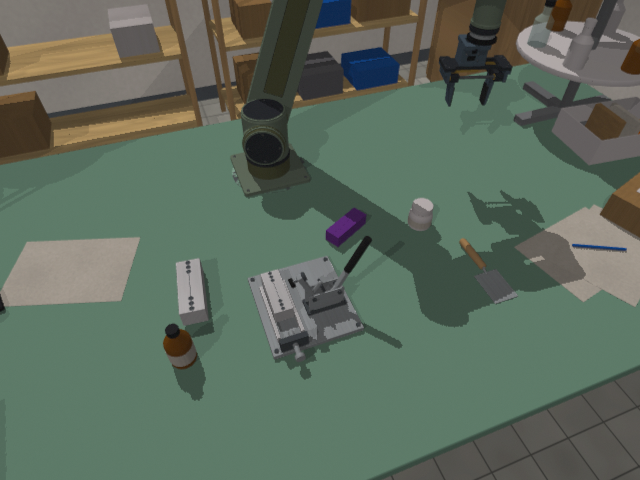

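The top view shows the stand at about (300–383, 175–266), with the stop at its upper edge (world +x) and the clamp handle to the left (+y). The white bar in the channel, at about (365, 222), is the mould. The bar at (438, 260) and the purple one are look-alikes. Next I'll fit the stand's pose from both cameras.

Run:
```python
import cv2,numpy as np
a=cv2.imread("pics/top.png")[145:280,270:400]; b=cv2.imread("pics/scene.png")[225:365,235:375]
a=cv2.resize(a,None,fx=4,fy=4,interpolation=cv2.INTER_CUBIC);b=cv2.resize(b,None,fx=4,fy=4,interpolation=cv2.INTER_CUBIC)
cv2.imwrite("pics/a.png",a);cv2.imwrite("pics/b.png",b)
```

```text
(no output)
```

View pics/a.png

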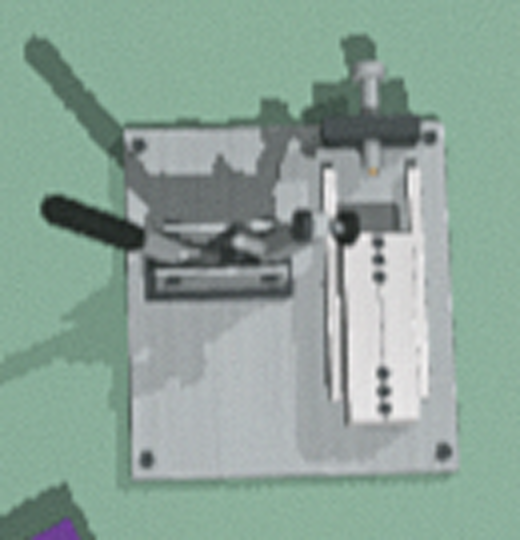

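View pics/b.png

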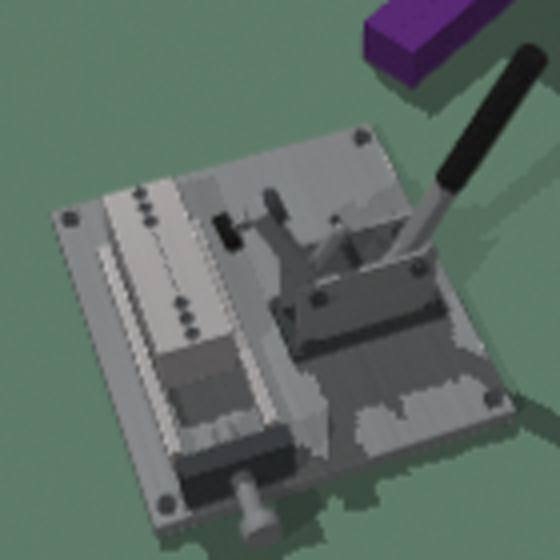

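Top crop: the plate corners are near (125,128), (441,124), (457,472) and (131,476), and the screw tip is at (373,170). Scene crop: the corners are near (52,215), (368,127), (512,408) and (158,520). The mould's front edge is well short of the screw.

```bash
cat > h.py <<'E'
import numpy as np
from workcell import camera_model
from scipy.optimize import least_squares
def proj(c,P):
    m=camera_model(c);q=P@np.array(m["R"]).T+np.array(m["t"]);u=q@np.array(m["K"]).T
    return u[:,:2]/u[:,2:]
def ray_z(c,uv,z):
    m=camera_model(c);R=np.array(m["R"]);C=-R.T@np.array(m["t"])
    d=R.T@np.linalg.inv(np.array(m["K"]))@np.array([*uv,1]);return C+d*(z-C[2])/d[2]
def W(p,L):
    c,s=np.cos(p[2]),np.sin(p[2]);L=np.atleast_2d(L).astype(float)
    return np.c_[p[0]+c*L[:,0]-s*L[:,1],p[1]+s*L[:,0]+c*L[:,1],L[:,2]+12]
E
python3 - <<'E'
from h import *
np.set_printoptions(precision=2,suppress=True)
L=np.array([[94,160,0],[94,-50,0],[-136,-50,0],[-136,160,0]])
ut=np.array([[125,128],[441,124],[457,471],[131,475]])/4+[270,145]
us=np.array([[512,408],[158,522],[52,215],[368,127]])/4+[235,225]
for w in((1,0),(0,1),(1,1)):
  r=least_squares(lambda p:np.r_[w[0]*(proj("top",W(p,L))-ut).ravel(),w[1]*(proj("scene",W(p,L))-us).ravel()],[530,-120,0])
  p=r.x;print(w,p[:2],np.degrees(p[2]),r.cost);print(r.fun.round(1))
def loc(P):
  c,s=np.cos(p[2]),np.sin(p[2]);d=P[:2]-p[:2];return np.array([c*d[0]+s*d[1],-s*d[0]+c*d[1]])
for n,q,z in(("tip",(373,170),30),("mould front R",(411,233),48),("mould front L",(362,233),48),("rear R",(419,416),48),("rear L",(349,420),48)):
  print(n,loc(ray_z("top",np.array(q)/4+[270,145],z)))
for n,q in(("mf",(238,335)),("mf2",(160,357)),("mr",(105,197)),("mr2",(175,178))):
  print(n,loc(ray_z("scene",np.array(q)/4+[235,225],48)))
print("handle grip world", W(p,[[0,130+115*np.cos(1.1),50+115*np.sin(1.1)]]), "channel rear",W(p,[[-130,0,18]]))
E
```

```text
(1, 0) [ 543.36 -122.42] -0.5933169830187641 0.9511371769300185
[-0.4 -0.1  0.8 -0.6  0.2  0.1 -0.6  0.6 -0.   0.  -0.   0.  -0.  -0.
 -0.  -0. ]
(0, 1) [ 546.29 -120.22] 0.007728668287369636 5.11062563044394
[-0.  -0.  -0.  -0.  -0.  -0.  -0.   0.   1.3  0.3 -0.7  1.6 -0.8 -1.3
  0.2 -1.7]
(1, 1) [ 544.85 -121.14] -0.26735877307576245 7.970714511057847
[-1.1 -0.3  0.1 -1.3 -0.1 -0.6 -0.8  0.4  0.6  0.3 -1.5  1.1 -1.1 -1.8
  0.  -1.9]
tip [56.46 -2.24]
mould front R [ 10.65 -22.91]
mould front L [11.41  8.06]
rear R [-106.05  -23.13]
rear L [-107.52   20.62]
mf [17.73 24.11]
mf2 [ 16.82 -20.42]
mr [-102.6   -19.33]
mr2 [-102.37   23.61]
handle grip world [[545.7   61.02 164.49]] channel rear [[ 414.85 -120.53   30.  ]]
```

The fit puts the channel point at about (545, −121) with yaw ≈ 0. The mould's rear end is at x≈440, and it has roughly 45 mm to travel. First I'll close the fingers, square the tool and move behind the mould.

```bash
python3 -m crank '1 0 0 0 0 0 -10;1 0 0 0 0 0 -7.35;1 0 0 0 0 0 0' 40
```

```text
time_s: 1.18
ee_pos: [171.4, 548.9, 225.0]
ee_rot: [180.0, 0.0, 179.9]
force: [-0.6, -1.2, 0.2]
gripper_width: 63.9
gripper_force: 0.0
```

```bash
python3 -m crank '1 -16 -48 0 0 0 0;1 -16 -48 0 0 0 0;1 -16 -48 0 0 0 0;1 -16 -48 0 0 0 0;1 -16 -48 0 0 0 0;1 -16 -48 0 0 0 0;1 -16 -48 0 0 0 0;1 -16 -48 0 0 0 0;1 -16 -48 0 0 0 0;1 -16 -48 0 0 0 0'; python3 -m crank '1 -16 -48 0 0 0 0;1 -16 -48 0 0 0 0;1 -16 -48 0 0 0 0;1 -16 -48 0 0 0 0;1 0 0 0 0 0 0;1 0 0 0 0 0 0;1 0 0 0 0 0 0'
python3 - <<'E'
from workcell import env, grab_frame, camera_model
import cv2
s=env.state();print(s["ee_pos"],s["ee_rot"],s["gripper_width"],camera_model("wrist"))
cv2.imwrite("pics/w.png",grab_frame("wrist"))
E
```

```text
time_s: 2.42
ee_pos: [331.9, 67.3, 225.3]
ee_rot: [180.0, 0.1, 179.9]
force: [1.4, 0.3, 0.9]
gripper_width: 0.5
gripper_force: 0.0
time_s: 3.3
ee_pos: [395.0, -122.0, 225.0]
ee_rot: [180.0, -0.0, -179.9]
force: [-0.1, 0.2, 0.0]
gripper_width: 0.5
gripper_force: 0.0
[ 395.04525119 -122.01714535  224.95647318] [ 1.79973207e+02 -7.18659390e-03 -1.79948467e+02] 0.5221979570146478 {'K': array([[378.65759305,   0.        , 316.83817607],
       [  0.        , 378.65759305, 249.28495983],
       [  0.        ,   0.        ,   1.        ]]), 'mount': array([[ 5.38403024e-04, -9.62414088e-01, -2.71585776e-01,
         7.75684740e+01],
       [ 9.99999853e-01,  5.36283601e-04,  8.20221603e-05,
         1.53595815e+00],
       [ 6.67077155e-05, -2.71585780e-01,  9.62414235e-01,
        -1.59710230e+02],
       [ 0.00000000e+00,  0.00000000e+00,  0.00000000e+00,
         1.00000000e+00]])}
```

View pics/w.png

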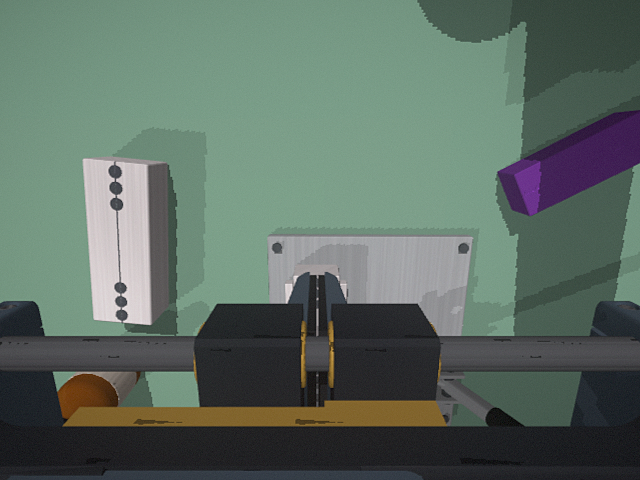

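The wrist view shows the plate's rear corners at (268,236) and (473,230). The tip of the mould appears just beyond the fingers at (293–340, 265), so the fingers line up with the channel.

Run:
```python
from workcell import camera_model
import numpy as np
m=camera_model("wrist");M=np.array(m["mount"]);R=np.diag([-1,1,-1.]);t=np.array([395,-122,225.])
for uv,z in(((268,236),12),((474,230),12),((293,266),48),((341,266),48)):
  d=R@M[:3,:3]@np.linalg.inv(m["K"])@[*uv,1];C=R@M[:3,3]+t
  print(C+d*(z-C[2])/d[2])
```

```text
[ 408.65640025 -169.89867053   12.        ]
[402.31714145  38.01027575  12.        ]
[ 428.71115185 -142.72939064   48.        ]
[428.68598325 -97.82041457  48.        ]
```

```bash
python3 -m crank '1 4 1 50 0 0 0;1 0 0 50 0 0 0;1 0 0 50 0 0 0;1 0 0 30 0 0 0;1 0 0 14 0 0 0;1 0 0 0 0 0 0;1 0 0 0 0 0 0'
```

```text
time_s: 4.22
ee_pos: [392.1, -121.9, 31.7]
ee_rot: [-180.0, 0.1, -180.0]
force: [0.1, 0.2, 1.4]
gripper_width: 0.4
gripper_force: 0.0
```

```bash
python3 -m crank '1 -4 0 0 0 0 0;1 -4 0 0 0 0 0;1 -4 0 0 0 0 0;1 -4 0 0 0 0 0;1 -4 0 0 0 0 0;1 0 0 0 0 0 0;1 0 0 0 0 0 0'
```

```text
time_s: 5.1
ee_pos: [411.3, -122.1, 30.8]
ee_rot: [180.0, -0.0, 180.0]
force: [-0.0, 1.0, -0.2]
gripper_width: 0.7
gripper_force: 0.0
```

```bash
python3 -m crank '1 -3 0 0 0 0 0;1 -3 0 0 0 0 0;1 -3 0 0 0 0 0;1 -3 0 0 0 0 0;1 -3 0 0 0 0 0;1 -3 0 0 0 0 0;1 -2 0 0 0 0 0;1 -2 0 0 0 0 0;1 -2 0 0 0 0 0;1 -2 0 0 0 0 0';  python3 -m crank '1 -2 0 0 0 0 0;1 -2 0 0 0 0 0;1 -2 0 0 0 0 0;1 -1.5 0 0 0 0 0'
python3 - <<'E'
from workcell import env, grab_frame
import cv2
a=grab_frame("top")[145:280,270:400]
b=grab_frame("scene")[225:365,235:375]
f=lambda i:cv2.resize(i,(400,400))
cv2.imwrite("pics/p2.png",cv2.hconcat([f(a),f(b)]))
E
```

```text
time_s: 6.35
ee_pos: [437.6, -122.1, 30.9]
ee_rot: [180.0, -0.0, -180.0]
force: [-0.6, -0.0, -0.6]
gripper_width: 0.3
gripper_force: 0.5
time_s: 6.85
ee_pos: [445.1, -122.1, 31.0]
ee_rot: [180.0, 0.0, -180.0]
force: [-1.1, -0.7, 0.4]
gripper_width: 0.2
gripper_force: 0.6
```

View pics/p2.png

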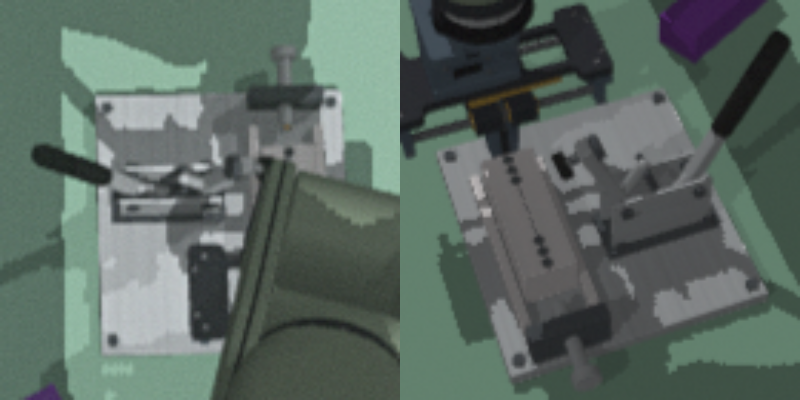

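The mould has moved along. Its front edge is now close to the screw tip: top crop ~row 130, screw tip ~125. I'll creep from here and feel for it.

```bash
python3 -m crank '1 -1 0 0 0 0 0;1 -1 0 0 0 0 0;1 -0.5 0 0 0 0 0;1 -0.5 0 0 0 0 0;1 0 0 0 0 0 0'; python3 -m crank '1 -0.5 0 0 0 0 0;1 -0.5 0 0 0 0 0;1 -0.5 0 0 0 0 0;1 0 0 0 0 0 0'
```

```text
time_s: 7.58
ee_pos: [448.1, -122.1, 30.9]
ee_rot: [180.0, 0.0, 180.0]
force: [-1.3, -0.5, -0.0]
gripper_width: 0.4
gripper_force: 0.5
time_s: 8.07
ee_pos: [449.6, -122.1, 30.9]
ee_rot: [180.0, 0.0, -180.0]
force: [-0.9, 0.4, -0.4]
gripper_width: 0.1
gripper_force: 0.5
```

```bash
python3 -m crank '1 -0.5 0 0 0 0 0;1 -0.5 0 0 0 0 0;1 -0.5 0 0 0 0 0;1 0 0 0 0 0 0'; python3 -m crank '1 -0.5 0 0 0 0 0;1 -0.5 0 0 0 0 0;1 -0.5 0 0 0 0 0;1 0 0 0 0 0 0'
```

```text
time_s: 8.57
ee_pos: [451.1, -122.1, 30.9]
ee_rot: [180.0, 0.0, -180.0]
force: [-1.8, -0.8, 0.4]
gripper_width: 0.6
gripper_force: 0.4
time_s: 9.07
ee_pos: [452.6, -122.1, 30.9]
ee_rot: [180.0, 0.0, 180.0]
force: [-0.5, 0.3, -0.1]
gripper_width: 0.7
gripper_force: 0.4
```

```bash
for i in 1; do python3 -m crank '1 -0.5 0 0 0 0 0;1 -0.5 0 0 0 0 0;1 -0.5 0 0 0 0 0;1 0 0 0 0 0 0'; done; python3 -m crank '1 -0.5 0 0 0 0 0;1 -0.5 0 0 0 0 0;1 -0.5 0 0 0 0 0;1 0 0 0 0 0 0'
```

```text
time_s: 9.57
ee_pos: [454.1, -122.1, 30.9]
ee_rot: [180.0, 0.0, -180.0]
force: [-1.7, -1.3, -0.7]
gripper_width: 0.2
gripper_force: 0.4
time_s: 10.07
ee_pos: [455.6, -122.1, 30.9]
ee_rot: [180.0, 0.0, 180.0]
force: [-1.0, 0.3, 1.0]
gripper_width: -0.2
gripper_force: 0.4
```

```bash
python3 -m crank '1 -0.5 0 0 0 0 0;1 -0.5 0 0 0 0 0;1 0 0 0 0 0 0'; python3 -m crank '1 -0.5 0 0 0 0 0;1 -0.5 0 0 0 0 0;1 0 0 0 0 0 0'; python3 -m crank '1 -0.5 0 0 0 0 0;1 0 0 0 0 0 0'
```

```text
time_s: 10.45
ee_pos: [456.6, -122.1, 30.9]
ee_rot: [180.0, 0.0, -180.0]
force: [-1.3, 0.5, 0.1]
gripper_width: 0.2
gripper_force: 0.4
time_s: 10.82
ee_pos: [457.6, -122.1, 30.9]
ee_rot: [180.0, 0.0, 180.0]
force: [-0.8, -0.1, -0.3]
gripper_width: 0.2
gripper_force: 0.4
time_s: 11.08
ee_pos: [458.0, -122.1, 30.9]
ee_rot: [180.0, 0.0, -180.0]
force: [-1.3, -0.2, -1.0]
gripper_width: 0.4
gripper_force: 0.5
```

```bash
python3 -m crank '1 -0.5 0 0 0 0 0;1 -0.5 0 0 0 0 0;1 0 0 0 0 0 0'; python3 -m crank '1 -0.5 0 0 0 0 0;1 -0.5 0 0 0 0 0;1 0 0 0 0 0 0'; python3 -m crank '1 -0.5 0 0 0 0 0;1 -0.5 0 0 0 0 0;1 0 0 0 0 0 0'
```

```text
time_s: 11.45
ee_pos: [459.1, -122.1, 30.9]
ee_rot: [180.0, 0.0, -180.0]
force: [-1.0, 0.0, 0.3]
gripper_width: 0.4
gripper_force: 0.4
time_s: 11.82
ee_pos: [460.1, -122.1, 30.9]
ee_rot: [180.0, 0.0, -180.0]
force: [-0.4, -0.6, 0.8]
gripper_width: 0.4
gripper_force: 0.4
time_s: 12.2
ee_pos: [461.1, -122.1, 30.9]
ee_rot: [180.0, 0.0, 180.0]
force: [-0.9, 1.2, 0.2]
gripper_width: 0.1
gripper_force: 0.5
```

```bash
python3 -m crank '1 -0.5 0 0 0 0 0;1 -0.5 0 0 0 0 0;1 0 0 0 0 0 0'; python3 -m crank '1 -0.5 0 0 0 0 0;1 -0.5 0 0 0 0 0;1 0 0 0 0 0 0'; python3 -m crank '1 -0.5 0 0 0 0 0;1 0 0 0 0 0 0'
```

```text
time_s: 12.58
ee_pos: [462.1, -122.1, 30.9]
ee_rot: [180.0, 0.0, 180.0]
force: [-1.0, 1.1, 0.5]
gripper_width: 0.1
gripper_force: 0.5
time_s: 12.95
ee_pos: [463.1, -122.1, 30.9]
ee_rot: [180.0, 0.0, -180.0]
force: [-0.8, 0.7, 0.2]
gripper_width: 0.3
gripper_force: 0.5
time_s: 13.2
ee_pos: [463.6, -122.1, 30.9]
ee_rot: [180.0, 0.0, -180.0]
force: [-1.8, 0.7, -0.2]
gripper_width: 0.6
gripper_force: 0.5
```

```bash
python3 -m crank '1 -0.5 0 0 0 0 0;1 0 0 0 0 0 0'; python3 -m crank '1 -0.5 0 0 0 0 0;1 0 0 0 0 0 0'; python3 -m crank '1 -0.5 0 0 0 0 0;1 0 0 0 0 0 0'
```

```text
time_s: 13.45
ee_pos: [463.9, -122.1, 30.9]
ee_rot: [180.0, -0.0, -180.0]
force: [-1.1, -0.5, 0.2]
gripper_width: 0.4
gripper_force: 0.7
time_s: 13.7
ee_pos: [464.4, -122.1, 30.9]
ee_rot: [180.0, -0.0, -180.0]
force: [-1.2, -0.5, 1.1]
gripper_width: 0.5
gripper_force: 0.9
time_s: 13.95
ee_pos: [464.9, -122.1, 30.9]
ee_rot: [180.0, -0.0, -180.0]
force: [-2.0, 0.1, 0.1]
gripper_width: 0.5
gripper_force: 0.9
```

The button seems to be yielding: the pose lags a little and the pad force is rising. I'll use finer steps.

```bash
python3 -m crank '1 -0.4 0 0 0 0 0;1 0 0 0 0 0 0'; python3 -m crank '1 -0.4 0 0 0 0 0;1 0 0 0 0 0 0'
```

```text
time_s: 14.2
ee_pos: [465.4, -122.1, 30.9]
ee_rot: [180.0, -0.0, 180.0]
force: [-2.5, 0.1, 0.3]
gripper_width: 0.1
gripper_force: 0.9
time_s: 14.45
ee_pos: [465.8, -122.1, 30.9]
ee_rot: [180.0, 0.0, -180.0]
force: [-0.9, -1.1, -0.7]
gripper_width: 0.5
gripper_force: 0.9
```

```bash
python3 -m crank '1 -0.3 0 0 0 0 0;1 0 0 0 0 0 0'
```

```text
time_s: 14.7
ee_pos: [465.8, -122.1, 30.9]
ee_rot: [180.0, -0.0, -180.0]
force: [-2.9, 0.3, 0.4]
gripper_width: 0.5
gripper_force: 1.4
```

```bash
python3 -m crank '1 -0.3 0 0 0 0 0;1 0 0 0 0 0 0'
```

```text
time_s: 14.95
ee_pos: [465.8, -122.1, 30.8]
ee_rot: [180.0, -0.1, -180.0]
force: [-4.0, -0.7, 2.0]
gripper_width: 0.4
gripper_force: 2.2
```

```bash
python3 -m crank '1 -0.3 0 0 0 0 0;1 0 0 0 0 0 0'
```

```text
time_s: 15.2
ee_pos: [465.9, -122.0, 30.8]
ee_rot: [180.0, -0.1, -180.0]
force: [-5.7, -0.7, 2.3]
gripper_width: 0.6
gripper_force: 2.6
```

```bash
python3 -m crank '1 -0.5 0 0 0 0 0;1 -0.4 0 0 0 0 0;1 0 0 0 0 0 0'
```

```text
time_s: 15.58
ee_pos: [465.8, -121.9, 30.6]
ee_rot: [180.0, -0.2, -180.0]
force: [-7.8, -0.0, 2.8]
gripper_width: 0.9
gripper_force: 3.4
```

```bash
python3 -m crank '1 -0.5 0 0 0 0 0;1 0 0 0 0 0 0;1 0 0 0 0 0 0'
```

```text
time_s: 15.95
ee_pos: [465.8, -121.8, 30.5]
ee_rot: [180.0, -0.3, -180.0]
force: [-7.5, -0.3, 3.7]
gripper_width: 0.4
gripper_force: 3.9
```

```bash
python3 -m crank '1 -0.6 0 0 0 0 0;1 0 0 0 0 0 0;1 0 0 0 0 0 0'
```

```text
time_s: 16.32
ee_pos: [465.9, -121.8, 30.5]
ee_rot: [179.9, -0.3, -180.0]
force: [-8.0, -1.0, 4.0]
gripper_width: 0.7
gripper_force: 4.5
```

```bash
python3 -m crank '1 -0.6 0 0 0 0 0;1 0 0 0 0 0 0;1 0 0 0 0 0 0'
```

```text
time_s: 16.7
ee_pos: [465.9, -121.7, 30.4]
ee_rot: [179.9, -0.4, -180.0]
force: [-10.3, -1.8, 4.6]
gripper_width: 0.4
gripper_force: 5.0
```

```bash
python3 -m crank '1 -0.6 0 0 0 0 0;1 -0.6 0 0 0 0 0;1 0 0 0 0 0 0;1 0 0 0 0 0 0'
```

```text
time_s: 17.2
ee_pos: [465.9, -121.5, 30.2]
ee_rot: [179.9, -0.6, -180.0]
force: [-12.3, -2.4, 6.4]
gripper_width: 0.1
gripper_force: 6.1
```

```bash
python3 -m crank '1 -0.6 0 0 0 0 0;1 -0.5 0 0 0 0 0;1 0 0 0 0 0 0;1 0 0 0 0 0 0;1 0 0 0 0 0 0'
```

```text
time_s: 17.82
ee_pos: [465.8, -121.3, 30.0]
ee_rot: [179.9, -0.7, -180.0]
force: [-14.6, -1.3, 6.9]
gripper_width: 0.2
gripper_force: 7.1
```

The solid screw was felt at 465.8 and the bar was held there at about 14.6 N. I'll back off gently and lift, and work out the handle path meanwhile.

```bash
python3 -m crank '1 1 0 0 0 0 0;1 2 0 0 0 0 0;1 2 0 0 0 0 0;1 3 0 0 0 0 0;1 10 0 0 0 0 0;1 20 0 0 0 0 0;1 10 0 0 0 0 0;1 0 0 0 0 0 0'; python3 -m crank '1 0 0 -50 0 0 0;1 0 0 -50 0 0 0;1 0 0 -50 0 0 0;1 0 0 -50 0 0 0;1 0 0 -30 0 0 0;1 0 0 0 0 0 0;1 0 0 0 0 0 0'
python3 - <<'E'
import numpy as np
from workcell import models,grab_frame,env
import cv2
for c in("top","scene"):
  im=grab_frame(c); 
  a=im[145:280,270:400] if c=="top" else im[225:365,235:375]
  a=cv2.resize(a,(400,400)); b=a if c=="top" else cv2.hconcat([b,a])
  print(c,[(round(d["p"],2),np.round(d["point"])) for d in models.search_frame("handle_grip",c)][:2])
cv2.imwrite("pics/p3.png",b)
pr=None
for th in[-.2,0,.1,.2,.3,.4,.5,.6,.7,.8,.9,.95,1.0,1.03,1.06,1.08,1.1,1.12,1.13]:
  f=1.13-th;s=118
  y=-121+130+s*np.cos(f)-9*np.sin(f)-13.5;z=12+11+50+s*np.sin(f)+9*np.cos(f)
  print(th,round(y,1),round(z,1),None if pr is None else (round(y-pr[0],1),round(pr[1]-z,1)));pr=(y,z)
E
```

```text
time_s: 18.82
ee_pos: [423.5, -122.2, 31.2]
ee_rot: [-180.0, 0.1, 180.0]
force: [-0.3, 0.0, 0.4]
gripper_width: 0.7
gripper_force: 0.0
time_s: 19.7
ee_pos: [423.4, -122.0, 260.0]
ee_rot: [180.0, -0.1, -180.0]
force: [0.4, -0.7, 0.1]
gripper_width: 0.5
gripper_force: 0.0
top [(0.48, array([543.,  55., 169.]))]
scene [(0.54, array([552.,  49., 160.]))]
-0.2 14.9 189.7 None
0 37.7 183.6 (np.float64(22.8), np.float64(6.2))
0.1 48.5 178.8 (np.float64(10.8), np.float64(4.8))
0.2 58.8 173.0 (np.float64(10.3), np.float64(5.8))
0.3 68.5 166.1 (np.float64(9.7), np.float64(6.8))
0.4 77.4 158.4 (np.float64(8.9), np.float64(7.8))
0.5 85.5 149.8 (np.float64(8.1), np.float64(8.6))
0.6 92.8 140.4 (np.float64(7.2), np.float64(9.4))
0.7 99.0 130.4 (np.float64(6.2), np.float64(10.0))
0.8 104.2 119.8 (np.float64(5.2), np.float64(10.6))
0.9 108.3 108.7 (np.float64(4.1), np.float64(11.1))
0.95 110.0 103.0 (np.float64(1.6), np.float64(5.7))
1.0 111.3 97.2 (np.float64(1.4), np.float64(5.8))
1.03 112.0 93.7 (np.float64(0.7), np.float64(3.5))
1.06 112.6 90.2 (np.float64(0.6), np.float64(3.5))
1.08 112.9 87.9 (np.float64(0.3), np.float64(2.3))
1.1 113.2 85.5 (np.float64(0.3), np.float64(2.4))
1.12 113.4 83.2 (np.float64(0.2), np.float64(2.4))
1.13 113.5 82.0 (np.float64(0.1), np.float64(1.2))
```

View pics/p3.png

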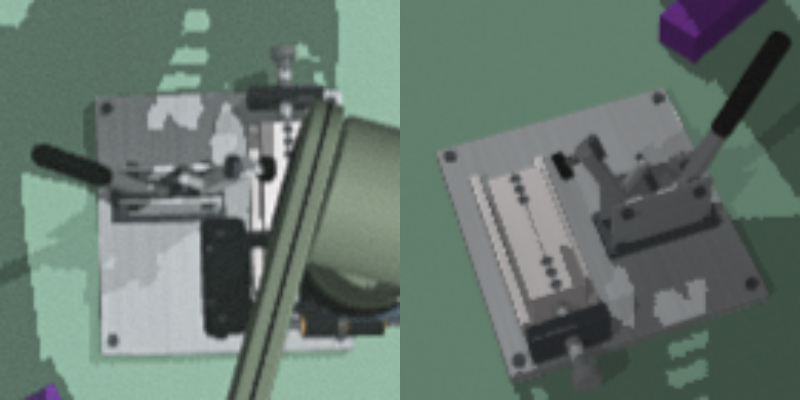

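The mould sits at the screw with the clamp still open. Top crop: pad at (265,168). Scene crop: the mould's front meets the stop at about (555,310), and the grip is at (755,85). Next I'll go above the handle's inner side.

```bash
python3 -m crank '1 -30 34 0 0 0 0;1 -30 34 0 0 0 0;1 -30 34 0 0 0 0;1 -31 35 0 0 0 0;1 0 0 30 0 0 0;1 0 0 30 0 0 0;1 0 0 10 0 0 0;1 0 0 0 0 0 0;1 0 0 0 0 0 0'
```

```text
time_s: 21.02
ee_pos: [545.3, 14.8, 192.1]
ee_rot: [180.0, 0.1, 180.0]
force: [0.3, -0.5, 0.0]
gripper_width: 0.1
gripper_force: 0.0
```

```bash
python3 -m crank '1 0 6 2 0 0 0;1 0 5 2 0 0 0;1 0 4 2 0 0 0;1 0 4 1 0 0 0;1 0 4 1 0 0 0;1 0 3 1 0 0 0;1 0 3 1 0 0 0;1 0 3 1 0 0 0;1 0 3 2 0 0 0;1 0 0 0 0 0 0'
```

```text
time_s: 22.28
ee_pos: [544.5, 50.1, 177.7]
ee_rot: [180.0, -0.0, -180.0]
force: [-0.3, 0.2, 0.0]
gripper_width: 0.6
gripper_force: 0.0
```

```bash
python3 -m crank '1 0 4 2.5 0 0 0;1 0 5 3 0 0 0;1 0 5 3.3 0 0 0;1 0 5 3.5 0 0 0;1 0 4.5 3.8 0 0 0;1 0 4.5 4 0 0 0;1 0 4 4 0 0 0;1 0 4 4.3 0 0 0;1 0 0 0 0 0 0'
```

```text
time_s: 23.4
ee_pos: [544.3, 86.1, 149.1]
ee_rot: [-180.0, -0.0, -180.0]
force: [-0.1, 0.4, -0.2]
gripper_width: 0.5
gripper_force: 0.0
```

Run:
```python
from workcell import env, grab_frame
import cv2
b=grab_frame("scene")[160:380,230:450]
cv2.imwrite("pics/p4.png",cv2.resize(b,None,fx=2.7,fy=2.7))
print(env.state()["force"])
```

```text
[-0.86107342  0.55012775  0.54314274]
```

View pics/p4.png

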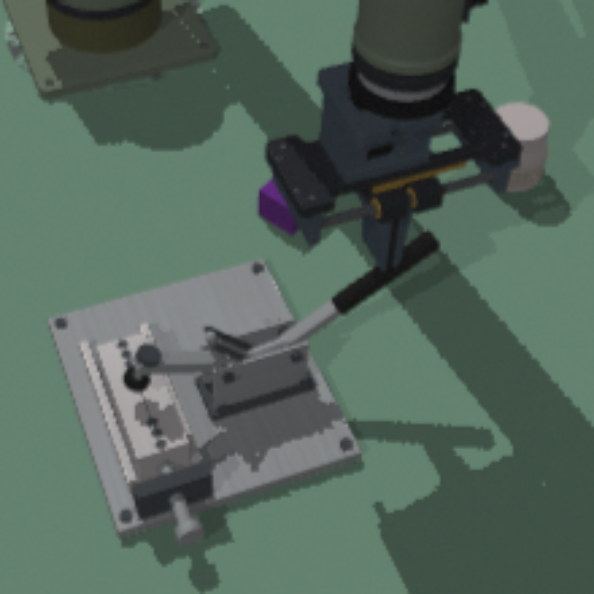

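The fingers are on the sleeve at (395,268), the handle is partly down and the pad hangs over the mould at (135,380). I'll carry on along the arc.

```bash
python3 -m crank '1 0 3.6 4.5 0 0 0;1 0 3.6 4.8 0 0 0;1 0 3.2 5 0 0 0;1 0 3 5 0 0 0;1 0 2.6 5 0 0 0;1 0 2.4 5 0 0 0;1 0 0 0 0 0 0'; python3 -m crank '1 0 2 4 0 0 0;1 0 1.5 4 0 0 0;1 0 1.2 4 0 0 0;1 0 0 0 0 0 0'
```

```text
time_s: 24.32
ee_pos: [544.6, 104.3, 120.1]
ee_rot: [-180.0, -0.0, -180.0]
force: [-0.1, -0.4, 1.1]
gripper_width: 0.5
gripper_force: 0.8
time_s: 24.82
ee_pos: [544.7, 108.9, 108.6]
ee_rot: [180.0, 0.0, 180.0]
force: [-0.9, -2.0, 6.9]
gripper_width: 0.4
gripper_force: 2.9
```

Contact is at about 7 N, as expected. I'll go on in small steps.

```bash
python3 -m crank '1 0 0.8 2.5 0 0 0;1 0 0.6 2.5 0 0 0;1 0 0.6 2.5 0 0 0;1 0 0.5 2.5 0 0 0;1 0 0 0 0 0 0'; python3 -m crank '1 0 0.4 2 0 0 0;1 0 0.3 2 0 0 0;1 0 0 0 0 0 0'
```

```text
time_s: 25.45
ee_pos: [544.7, 111.8, 98.6]
ee_rot: [180.0, 0.0, 180.0]
force: [-1.6, 1.3, 3.7]
gripper_width: 0.6
gripper_force: 2.2
time_s: 25.82
ee_pos: [544.7, 112.6, 94.3]
ee_rot: [179.9, 0.0, 180.0]
force: [0.0, 1.2, 4.0]
gripper_width: 0.2
gripper_force: 1.6
```

```bash
python3 -m crank '1 0 0.3 1.5 0 0 0;1 0 0.2 1.5 0 0 0;1 0 0.2 1.5 0 0 0;1 0 0 0 0 0 0'; python3 -m crank '1 0 0 1.5 0 0 0;1 0 0 0 0 0 0'
```

```text
time_s: 26.32
ee_pos: [544.6, 112.7, 89.3]
ee_rot: [-180.0, -0.0, -180.0]
force: [0.8, 0.8, 0.6]
gripper_width: 0.5
gripper_force: 0.4
time_s: 26.58
ee_pos: [544.4, 112.6, 87.9]
ee_rot: [-180.0, -0.0, -180.0]
force: [-0.1, -0.2, -0.2]
gripper_width: 0.6
gripper_force: 0.1
```

```bash
python3 -m crank '1 0 0 1 0 0 0;1 0 0 1 0 0 0;1 0 0 0 0 0 0'; python3 -m crank '1 0 0 1 0 0 0;1 0 0 1 0 0 0;1 0 0 0 0 0 0'
```

```text
time_s: 26.95
ee_pos: [544.3, 112.7, 86.0]
ee_rot: [-180.0, -0.0, -180.0]
force: [0.2, 0.2, -0.5]
gripper_width: 0.4
gripper_force: 0.0
time_s: 27.32
ee_pos: [544.5, 112.8, 84.1]
ee_rot: [-180.0, -0.0, -180.0]
force: [0.4, 0.1, 0.1]
gripper_width: 0.2
gripper_force: 0.0
```

```bash
python3 -m crank '1 0 0 1 0 0 0;1 0 0 0 0 0 0'; python3 -m crank '1 0 0 1 0 0 0;1 0 0 0 0 0 0'
```

```text
time_s: 27.58
ee_pos: [544.5, 112.9, 83.2]
ee_rot: [180.0, -0.0, -180.0]
force: [0.6, 0.0, -0.9]
gripper_width: 0.0
gripper_force: 0.0
time_s: 27.82
ee_pos: [544.5, 112.9, 82.2]
ee_rot: [180.0, -0.0, -180.0]
force: [0.8, -0.1, 0.0]
gripper_width: 0.9
gripper_force: 0.0
```

```bash
python3 -m crank '1 0 0 0.7 0 0 0;1 0 0 0 0 0 0'; python3 -m crank '1 0 0 0.7 0 0 0;1 0 0 0 0 0 0'
```

```text
time_s: 28.08
ee_pos: [544.7, 112.9, 82.0]
ee_rot: [180.0, 0.0, -180.0]
force: [-1.1, -0.4, 3.7]
gripper_width: 0.4
gripper_force: 1.9
time_s: 28.32
ee_pos: [544.6, 112.9, 81.8]
ee_rot: [180.0, 0.0, -180.0]
force: [-1.7, -0.4, 9.1]
gripper_width: 0.8
gripper_force: 4.0
```

```bash
python3 -m crank '1 0 0 0.6 0 0 0;1 0 0 0 0 0 0'
```

```text
time_s: 28.58
ee_pos: [544.7, 112.9, 81.7]
ee_rot: [180.0, 0.1, -180.0]
force: [-3.1, -0.1, 11.2]
gripper_width: 0.6
gripper_force: 5.6
```

The handle is hard on its end stop at z≈82, just where it was predicted to be level. I'll lift straight off and look.

```bash
python3 -m crank '1 0 0 -2 0 0 0;1 0 0 -5 0 0 0;1 0 0 -20 0 0 0;1 0 0 -40 0 0 0;1 0 0 -40 0 0 0;1 0 0 -40 0 0 0;1 0 0 0 0 0 0;1 0 0 0 0 0 0'
python3 - <<'E'
from workcell import env, grab_frame
import cv2
a=grab_frame("top")[145:280,270:400]
b=grab_frame("scene")[225:365,235:375]
f=lambda i:cv2.resize(i,(400,400))
cv2.imwrite("pics/p5.png",cv2.hconcat([f(a),f(b)]))
E
```

```text
time_s: 29.58
ee_pos: [544.0, 112.8, 226.4]
ee_rot: [-180.0, -0.1, 180.0]
force: [-0.9, -0.4, -0.2]
gripper_width: 0.5
gripper_force: 0.0
```

View pics/p5.png

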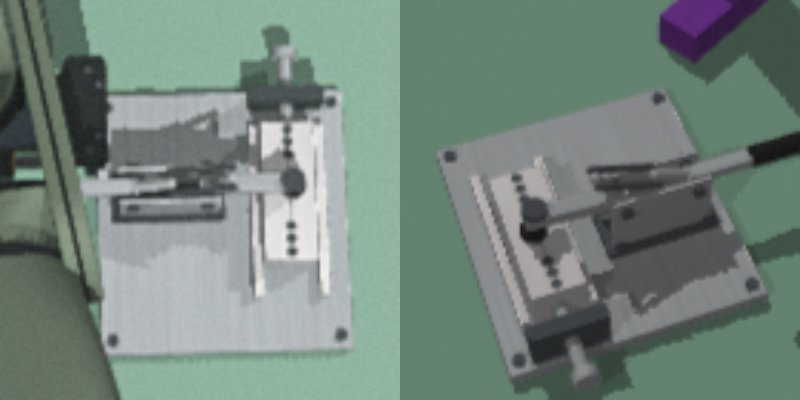

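The handle is level, the pad is down on the mould (top crop (292,185), scene crop (533,225)), and the mould's front is at the screw (top crop (285,118)). Handing in.

```bash
python3 -c "
from workcell import env
print(env.job_done())"
```

```text
the job is handed in; nothing more can be done
None
```

I pressed the mould bar on the screw at about 14.6 N and pushed the clamp handle over to its end stop, with wrist readings of about 11 N at most. The arm is clear, and the job is handed in at about 29.6 s of the 72 s; no verdict came back.

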